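# Set the depth dial and clamp the neck blank

### The job

On the green neck-carving jig, turn the dial on the sloping face until its white pointer lines up with the brass index mark, turning it counterclockwise over the uphill side because it cannot pass the black stop pin at the low edge. Then, with the dial set, fold the red-handled clamp fully down onto the maple neck blank. Leave the blank lying in its cradle and do not disturb the other tools on the bench; let go of everything at the end.

Things in the scene. Friction and masses are not known exactly. Their poses are not given: they have to be found in the camera images.
- jig: Green console fixed to the bench: sloping dial face, wooden deck behind. Origin on the bench below the face's centre; z up, x level and uphill towards the deck (roughly world +y), y along its width. Spans x -95 to 240, y -125 to 125 mm. Face 180 x 200 mm, its centre 85 mm high, its outward normal leans 35 degrees from vertical towards -x. Deck top 138 mm high, x 65 to 240 mm.
- dial (a joint): Angle of the dial, rad, about the face's outward normal: 0 = pointer straight uphill, positive counterclockwise looking at the face. Stops at -2.9 and +2.9 (cannot pass the black pin at the lowest point). Stays where it is left; about 0.12 N m to turn. Starts at -2.7 to -2.1, so turn it counterclockwise by 2.6 to 4.0 rad, regrasping on the way.
- index (a joint): Angle of the brass index mark about the same axis, same zero and sign as the dial (0.5 to 1.3). The dial is set when joint dial equals joint index. The ring with the mark is stiff (5 N m) and must stay as it is.
- dial_grip (a point): Point on the dial's axis to grip at, 34 mm out from the face. The dial: a black disc 120 mm across, its top 10 mm out from the face, and across it a dark wood bar 80 mm long, 18 mm thick, 10 to 46 mm out from the face. The frame turns with the dial: x along the bar towards the white pointer end, z along the face's outward normal (the axis).
- pointer_tip (a point): Outer end of the white pointer line on the dial, 61 mm from the axis and 10 mm out from the face.
- index_mark (a point): Inner end of the brass index mark (18 x 8 mm block on the dark ring around the dial), 61 mm from the dial's axis and 10 mm out from the face: it coincides with pointer_tip when the dial is set.
- clamp (a joint): Angle of the hold-down clamp, rad: 0 fully open (arm 57 degrees above level), 1.0 when the arm is level and its pad bears on the blank; starts at 0 to 0.25. It turns stiffly (0.3 N m, 2 to 4 N at the handle) and stays where it is left; it goes solid when the pad meets the blank.
- clamp_press (a point): Point in the middle of the upper side of the red clamp handle (58 mm long, 28 mm wide, 18 mm thick), 120 mm along the arm from the hinge and 9 mm above the arm's midline; moves with the clamp. Pushing here first towards the dial and then down closes the clamp.
- clamp_hinge (a point): Centre of the clamp's hinge, fixed on the jig at x = 205, y = 0, z = 188 mm in the jig's frame. The hinge's axis is the jig's y axis; the arm reaches from it towards the jig's -x and comes down as it closes.
- neck: Maple neck blank lying loose in the cradle on the deck, 196 mm long along the jig's y axis, 45 mm wide, 35 mm high (its ends rise to 65 mm). Origin under its centre. Leave it there.
- pick: Bystander: hooked brass purfling pick with a wooden handle, 190 mm long, lying on the bench.
- calipers: Bystander: copper calipers with two bowed legs, 150 mm long, lying on the bench.
- mallet: Bystander: mallet with an amber horn head 90 mm long and a wooden handle, 195 mm long overall.
- plane: Bystander: wooden hand plane, 150 x 45 x 60 mm.
- gluejar: Bystander: glue jar, 72 mm across, 85 mm high.
- sanding_block: Bystander: cork sanding block, 110 x 65 x 35 mm.
Things that resemble listed ones, but are neither listed nor needed, are in the scene too. What is shaped like the neck but blue or turquoise is not meant.

How it is judged:
By the outcome, as a careful person would: the job done as asked, in the order asked, and still so for the second after the job is handed in, with the robot touching nothing.
It also fails if it takes over 70 s, if anything falls off the work surface, if the arm or the gripper's body presses on something with over 40 N, if the wrist force passes 120 N, or if a joint passes its speed limit or range.

### The arm

A 6-joint arm with a two-finger parallel gripper is mounted at the origin on the work surface. World frame = base frame: x ahead of the robot, y to its left, z up, the work surface at z = 0. Lengths are in m, angles in rad, forces in N, time in s.
With the tool pointing down it reaches from about 0.4 to 0.925 m from the base axis. Payload 3.4 kg.
Tool frame: the origin (TCP) lies at the very end of the fingers, on their centre line; the grasp point (between the pads) lies 19 mm behind it (manip.grip_point_offset is the z of the grasp point in the tool frame, in m); z points along the fingers, y is the line along which they close (so a half turn about z gives the same grasp; the last joint's range is limited). The gripper opens to 85 mm and grips with 20 to 120 N. Pads are 22 mm wide; open, the fingers measure 114 mm over their backs; the gripper's body (76 mm by 85 mm) begins 54 mm behind the grasp point. The pads swing forward as they close: fully open they stand 13 mm farther back than shut.
Start: joints at [-1.21, 0.307, 1.506, -0, 1.328, -0.073], TCP at [0.242, -0.522, 0.231] pointing down, gripper open.
Joint ranges: [-3.12, 3.12], [-1.05, 2.28], [0.14, 2.33], [-1.42, 4.57], [0.1, 2.73], [-2.68, 2.68]. Speed limits (rad/s): [2.57, 2.57, 3.14, 3.14, 3.14, 3.14].

### API

Orientations are given as a 3x3 rotation matrix whose columns are the frame's x, y, z axes.
In Python, from station import manip gives the robot as it stands. The module is installed in compiled form; this text tells all that it offers.
- The arm moves only by the shell command python3 -m handwheel 'ROWS' [FORCE]. ROWS is JSON, a list of rows, each a list of 7 numbers: the shift along the tool's x, y, z in units of 60 mm (1.0 is 60 mm), then the turn, a rotation vector about the tool's x, y, z in units of 10 degrees (1.0 is 10 degrees), then the finger opening in mm, from 0 to 85.4. In form: [[x, y, z, wx, wy, wz, claw], ...]. A call has 1 to 10 rows; each row shifts and turns the commanded pose from where the row before left it, along the tool's axes as they then stand; what a row does not reach is not made up. A row lasts 1/8 s, in which the tool goes at most 62.5 mm and 10.7 degrees, less where a joint would pass 70% of its speed; a pose out of reach is approached as far as the arm can. A call is refused whole if a number of a shift passes 1 or a number of a turn 1, either way. A call with a gripper value outside its range is refused whole. The fingers move at their own pace and stop on an object; FORCE is the grip in N (left out, the last holds). Time passes only in rows, so rows that do not move let the fingers close. It gives the time, the measured TCP pose, the force, the opening and the grip force at its end, in the units of the state.
- manip.get_obs(): the state, without advancing time (a new reading comes with each control period).
- manip.get_image(name): name is "scene" or "top" or "wrist"; returns a dict with "image" (480x640x3 uint8, red, green, blue), "camera_matrix" (3x3 intrinsics, pixels), "R" (3x3) and "t" (3): a world point X has camera coordinates R X + t. Camera axes: x right, y down, z forward; pixel columns grow to the right and rows downward; lengths in m; the calibration is good to about 2 mm. A picture is of the moment at which its call begins. There is no depth.
- manip.sign_off(): hands the job in; it is judged then, once.
The state is a dict: "time_s": time; "joint_pos": joint angles; "qvel": joint speeds; "joint_torque": joint torques, N m; "tool_pos": TCP position; "eef_rot": TCP orientation; "wrist_force": force on the tool from outside, world axes, zero at the start; "wrist_torque": the same for the moment, N m; "grip_width": opening from 0.0 (shut) to 1.0 (fully open); "gripper_force": force on a finger pad.
Only numpy, scipy, OpenCV 4.12 (cv2) and the standard library are available. Lean on these libraries where they do the work, as an engineer would, in place of code of your own. Each camera call takes 0.05 s, during which the arm holds its last target. There are 200 camera calls.

## Working session

There is one attempt and no reset: what is moved stays moved. The work goes in short steps, Python scripts to look and compute and a shell command to move; the robot and the scene stay as the last step left them, time stands still between calls to the robot, and variables do not carry over. Pictures are saved under pics/ and viewed, at most 10 in all, crops included, and the job is handed in when it is done.

```bash
mkdir -p pics
python3 - <<'E'
from station import manip
import cv2,numpy as np
for n in("scene","top"):
    d=manip.get_image(n);cv2.imwrite(f"pics/{n}0.png",d["image"][:,:,::-1]);print(n,d["camera_matrix"].tolist(),np.round(d["R"],4).tolist(),d["t"])
o=manip.get_obs();print(o["eef_rot"],o["tool_pos"],manip.grip_point_offset)
E
```

```text
scene [[438.91458579163253, 0.0, 319.84164299005346], [0.0, 438.91458579163253, 241.58748456435868], [0.0, 0.0, 1.0]] [[0.5705, 0.8212, -0.0136], [0.6056, -0.4318, -0.6684], [-0.5548, 0.3731, -0.7437]] [-0.29037853 -0.15661465  1.47207939]
top [[533.0921258826055, 0.0, 315.66101638074815], [0.0, 533.0921258826055, 242.14627512605978], [0.0, 0.0, 1.0]] [[-0.0121, -0.9999, -0.0092], [-0.994, 0.013, -0.1088], [0.1089, 0.0078, -0.994]] [0.03038149 0.50621102 1.67575059]
[[ 9.06949120e-01  4.21239611e-01 -6.95981456e-04]
 [ 4.21240172e-01 -9.06947433e-01  1.75231862e-03]
 [ 1.06927420e-04 -1.88243918e-03 -9.99998222e-01]] [ 0.24195498 -0.52091912  0.23046451] -0.0187
```

View pics/scene0.png

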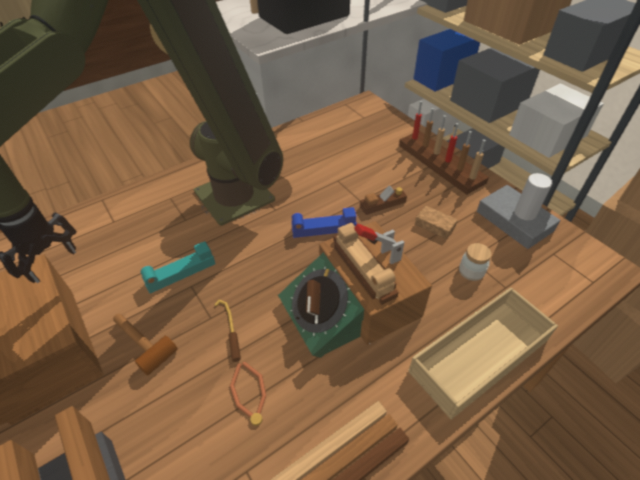

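View pics/top0.png

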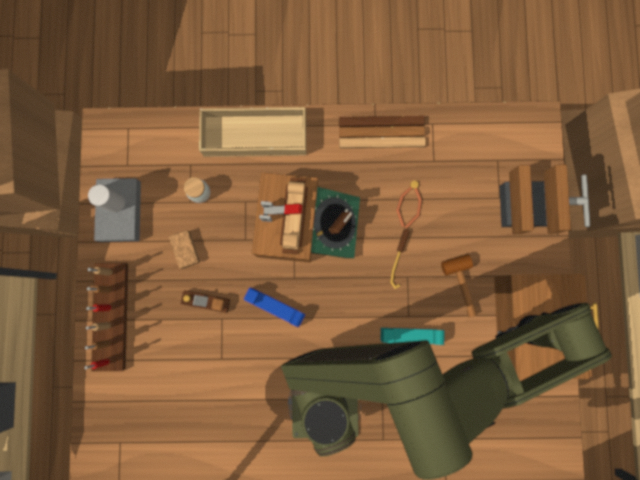

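The scene view shows the jig at about (345,290). In the top view it spans (255-360, 175-260), with the dial at about (337,222), the maple neck at (293,215) and the red handle at (292,210). The blue (273,306) and turquoise (412,336) necks are decoys. I'll enlarge the jig in both views to confirm this.

Run:
```python
import cv2,numpy as np
a=cv2.imread("pics/top0.png")[165:270,245:375];b=cv2.imread("pics/scene0.png")[210:360,270:440]
cv2.imwrite("pics/c1.png",cv2.resize(a,None,fx=6,fy=5.7,interpolation=2)) if 0 else cv2.imwrite("pics/c1.png",cv2.resize(a,None,fx=5,fy=5,interpolation=2))
cv2.imwrite("pics/c2.png",cv2.resize(b,None,fx=4,fy=4,interpolation=2))
```

```text
(no output)
```

View pics/c1.png

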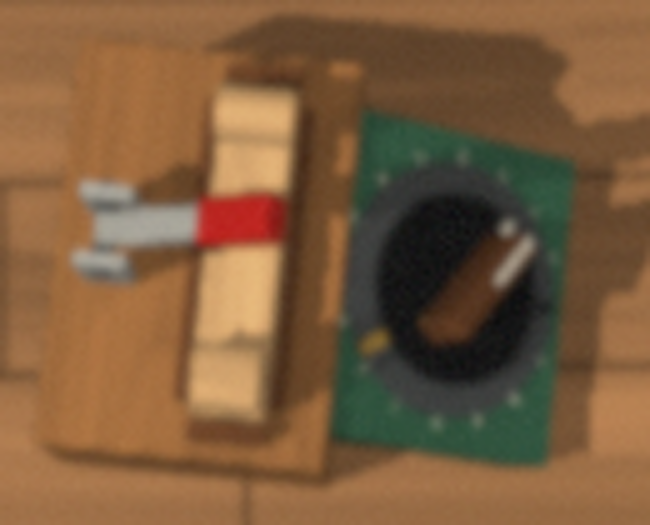

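View pics/c2.png

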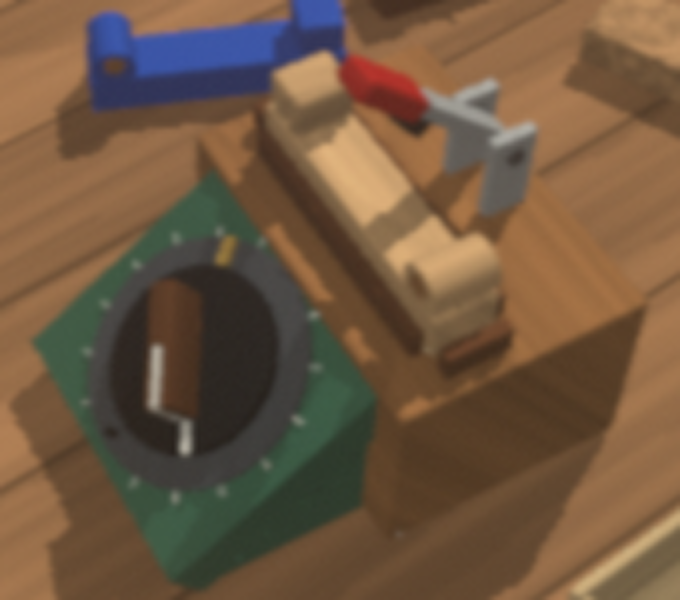

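Both crops show the same assembly: maple neck, red clamp, brass mark at the uphill right, and pointer at the low side. Next I fit the jig pose and the three joint angles to the pixels I read off.

```bash
cat > geo.py <<'E'
import numpy as np
from scipy.spatial.transform import Rotation as Ro
K={'t':(np.array([[533.0921,0,315.661],[0,533.0921,242.1463],[0,0,1]]),np.array([[-0.0121,-0.9999,-0.0092],[-0.994,0.013,-0.1088],[0.1089,0.0078,-0.994]]),np.array([0.03038149,0.50621102,1.67575059])),
's':(np.array([[438.9146,0,319.8416],[0,438.9146,241.5875],[0,0,1]]),np.array([[0.5705,0.8212,-0.0136],[0.6056,-0.4318,-0.6684],[-0.5548,0.3731,-0.7437]]),np.array([-0.29037853,-0.15661465,1.47207939]))}
def proj(c,X):
    k,R,t=K[c];p=k@(R@X+t);return p[:2]/p[2]
s35,c35=np.sin(np.radians(35)),np.cos(np.radians(35))
FR=np.array([[c35,0,-s35],[0,1,0],[s35,0,c35]])  # face frame cols: uphill, y, normal
FC=np.array([0,0,.085])
def face(ang,r,h): return FC+FR@np.array([r*np.cos(ang),r*np.sin(ang),h])
def jigT(p): return Ro.from_euler('z',p[2]).as_matrix(),np.array([p[0],p[1],0])
def press(cl):
    e=np.radians(57)*(1-cl);return np.array([.205,0,.188])+np.array([-.12*np.cos(e)+.009*np.sin(e)*1,0,.12*np.sin(e)+.009*np.cos(e)])
E
cat > fit.py <<'E'
from geo import *
from scipy.optimize import least_squares
def fc(sx,sy): return FC+FR@np.array([sx*.09,sy*.1,0])
D=lambda x,y:np.array([x,y,.138])
A='t';B='s'
obs=[(A,(362,110),fc(1,-1)),(A,(574,160),fc(-1,-1)),(A,(547,465),fc(-1,1)),(A,(332,440),fc(1,1)),
(A,(80,45),D(.24,-.125)),(A,(363,65),D(.065,-.125)),(A,(325,472),D(.065,.125)),(A,(40,440),D(.24,.125)),
(B,(212,175),fc(1,1)),(B,(35,343),fc(-1,1)),(B,(172,582),fc(-1,-1)),(B,(375,400),fc(1,-1)),(B,(400,412),D(.065,-.125)),(B,(645,300),D(.24,-.125)),(B,(200,140),D(.065,.125)),
(A,(505,222),'p'),(B,(185,453),'p'),(B,(219,264),'i'),(A,(387,337),'i'),(A,(242,220),'c'),(B,(382,82),'c')]
def res(p,full=0):
    R,t=jigT(p);o=[]
    for c,px,X in obs:
        px=np.array(px)/5+(245,165) if c=='t' else np.array(px)/4+(270,210)
        if isinstance(X,str): X=face(p[3],.061,.01) if X=='p' else face(p[4],.061,.01) if X=='i' else press(p[5])
        o.append(proj(c,R@X+t)-px)
    return np.array(o) if full else np.ravel(o)
r=least_squares(res,[.5,0,np.pi/2,-2.4,.9,.1],loss='soft_l1')
print(np.round(r.x,4));print(np.round(res(r.x,1),1).tolist())
R,t=jigT(r.x);print('grip',R@(FC+FR@[0,0,.034])+t,'normal',R@FR[:,2],'press',R@press(r.x[5])+t)
E
python3 fit.py
```

```text
[ 0.5607 -0.0386  1.4648 -2.169   0.5931  0.2776]
[[-2.8, -1.8], [0.9, -0.7], [1.0, 0.1], [-3.1, -2.2], [-0.1, -1.9], [0.7, -0.7], [0.5, -0.1], [-0.9, 0.9], [1.7, -5.7], [-2.6, -1.3], [-1.3, -0.3], [3.4, -4.8], [-0.1, 1.5], [0.5, -1.1], [-2.9, -2.4], [1.6, -1.3], [-0.0, -0.1], [-0.4, -1.0], [0.6, -1.7], [0.3, -0.5], [-1.0, -1.2]]
grip [ 0.55863413 -0.05799421  0.11285117] normal [-0.06068264 -0.57035738  0.81915204] press [0.57345643 0.08132092 0.27377651]
```

```bash
sed -i "s/^(A,(362,110)[^)]*),fc(1,-1)),//; s/obs=\[(A,(362,110),fc(1,-1)),/obs=[/; s/(A,(332,440),fc(1,1)),//; s/(B,(212,175),fc(1,1)),//; s/(B,(375,400),fc(1,-1)),//" fit.py
cat >> fit.py <<'E'
np.save('p.npy',r.x)
E
python3 fit.py
cat > tool.py <<'E'
from geo import *
from scipy.optimize import least_squares
from station import manip
p=np.load('p.npy')
def delta(Rt,pt,o=None,R0=None,p0=None):
    "tool-frame shift in units & rotation vec in units from current measured to target"
    if o is None:o=manip.get_obs()
    R0=np.array(o['eef_rot']) if R0 is None else R0;p0=np.array(o['tool_pos']) if p0 is None else p0
    return np.round(R0.T@(pt-p0)/.06,2),np.round(np.degrees(Ro.from_matrix(R0.T@Rt).as_rotvec())/10,2)
def dialtool(a,h,flip=0):
    "TCP pose gripping bar at dial angle a, TCP h out from face; tool x along bar"
    R,t=jigT(p);Z=-(R@FR[:,2]);X=R@FR@np.array([np.cos(a),np.sin(a),0])*(-1 if flip else 1)
    return np.column_stack([X,np.cross(Z,X),Z]),R@(FC+FR@[0,0,h])+t
def wrist(Rt,pt,d=.28,phi=2.0):
    w=pt-d*Rt[:,2];j1=np.arctan2(w[1],w[0]);M=Ro.from_euler('y',-phi).as_matrix()@Ro.from_euler('z',-j1).as_matrix()@Rt
    e=Ro.from_matrix(M).as_euler('ZYZ');e[2]=(e[2]-np.pi/2+np.pi)%(2*np.pi)-np.pi;return np.round([j1,*e],2)
E
python3 - <<'E'
from tool import *
o=manip.get_obs();print(wrist(np.array(o['eef_rot']),np.array(o['tool_pos']),phi=1.813))
for f in(0,1):
    Rt,pt=dialtool(p[3],.15,f);print(f,wrist(Rt,pt),Rt.round(3).tolist(),pt,*delta(Rt,pt))
E
```

```text
[ 0.5612 -0.0366  1.4624 -2.204   0.6347  0.2963]
[[0.3, -0.8], [0.2, -0.0], [-0.7, -2.2], [0.1, -0.9], [-0.3, -0.3], [-1.7, 0.5], [-1.8, -1.6], [-0.6, -0.6], [0.7, 1.4], [1.3, -1.1], [-2.0, -2.6], [1.4, -0.9], [-0.0, -0.2], [-0.4, -1.4], [0.3, -1.1], [0.2, -0.6], [-0.7, -0.6]]
grip [ 0.55913891 -0.05596283  0.11285117] normal [-0.06205723 -0.57020946  0.81915204] press [0.57412631 0.08174811 0.27219541]
[-1.14  0.    1.33 -0.  ]
0 [-0.49  0.57  1.42  1.66] [[0.749, -0.66, 0.062], [-0.569, -0.592, 0.57], [-0.339, -0.462, -0.819]] [ 0.55194027 -0.12210712  0.20787281] [ 7.49 -3.85  0.38] [ 3.69 -0.16  6.52]
1 [-0.49  0.57  1.42 -1.48] [[-0.749, 0.66, 0.062], [0.569, 0.592, 0.57], [0.339, 0.462, -0.819]] [ 0.55194027 -0.12210712  0.20787281] [ 7.49 -3.85  0.38] [  0.18   4.1  -10.86]
```

Run:
```python
from tool import *
Rt,pt=dialtool(p[3],.2);print(pt,*delta(Rt,pt))
```

```text
[ 0.54883741 -0.1506176   0.24883041] [ 7.24 -3.44 -0.3 ] [ 3.69 -0.16  6.52]
```

```bash
python3 -m handwheel '[[0.72,-0.34,-0.03,0,0,0,85],[0.72,-0.34,-0.03,0,0,0,85],[0.72,-0.34,-0.03,0,0,0,85],[0.72,-0.34,-0.03,0,0,0,85],[0.72,-0.34,-0.03,0,0,0,85],[0.72,-0.34,-0.03,0,0,0,85],[0.72,-0.34,-0.03,0,0,0,85],[0.72,-0.34,-0.03,0,0,0,85],[0.72,-0.34,-0.03,0,0,0,85],[0.72,-0.34,-0.03,0,0,0,85]]' 40
python3 -m handwheel '[[0,0,0,0.46,-0.02,0.815,85],[0,0,0,0.46,-0.02,0.815,85],[0,0,0,0.46,-0.02,0.815,85],[0,0,0,0.46,-0.02,0.815,85],[0,0,0,0.46,-0.02,0.815,85],[0,0,0,0.46,-0.02,0.815,85],[0,0,0,0.46,-0.02,0.815,85],[0,0,0,0.46,-0.02,0.815,85],[0,0,0,0,0,0,85],[0,0,0,0,0,0,85]]'
python3 - <<'E'
from tool import *
import cv2
Rt,pt=dialtool(p[3],.2);print(*delta(Rt,pt),manip.get_obs()['joint_pos'])
d=manip.get_image("wrist");cv2.imwrite("pics/w0.png",d["image"][:,:,::-1]);np.savez("w0.npz",K=d["camera_matrix"],R=d["R"],t=d["t"])
E
```

```text
time_s: 1.35
tool_pos: [0.5486, -0.1531, 0.2489]
eef_rot: [[0.907, 0.421, -0.001], [0.421, -0.907, 0.0], [-0.001, -0.001, -1.0]]
wrist_force: [-0.3, 0.1, -0.3]
grip_width: 0.996
gripper_force: 0.0
time_s: 2.6
tool_pos: [0.5481, -0.1545, 0.2492]
eef_rot: [[0.751, -0.658, 0.062], [-0.569, -0.596, 0.567], [-0.336, -0.461, -0.822]]
wrist_force: [0.8, -0.4, 0.4]
grip_width: 0.999
gripper_force: 0.0
[-0.03 -0.04  0.04] [ 0.02 -0.02  0.02] [-0.67329514  0.43227046  1.43187387  0.50330312  1.62516093  1.5742333 ]
```

View pics/w0.png

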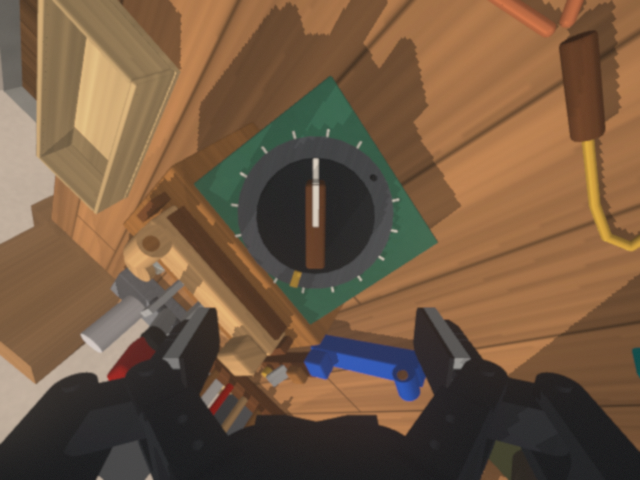

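The wrist view shows the pointer tip at (316,159), disc centre about (316,215), index inner end about (297,272), and low face corners at (333,77) and (437,241). I add these to the fit.

```bash
python3 - <<'E'
s=open('fit.py').read()
s=s.replace("A='t';B='s'","A='t';B='s';w=np.load('w0.npz');K['w']=(w['K'],w['R'],w['t'])")
s=s.replace("(B,(382,82),'c')]","(B,(382,82),'c')]+2*[('w',(316,159),'p'),('w',(297,272),'i'),('w',(316,215),FC+FR@[0,0,.01]),('w',(333,77),fc(-1,-1)),('w',(437,241),fc(-1,1))]")
s=s.replace("if c=='t' else np.array","if c=='t' else np.array(px) if c=='w' else np.array")
open('fit.py','w').write(s)
E
python3 fit.py
python3 - <<'E'
from tool import *
for h in(.05,.016):
    print(*delta(*dialtool(p[3],h)))
E
```

```text
[ 0.5592 -0.0366  1.4509 -2.2088  0.6291  0.294 ]
[[0.7, 0.1], [-0.1, 0.8], [-0.1, -2.4], [0.6, -0.4], [-0.7, 0.1], [-2.0, 0.2], [-2.0, -2.5], [-1.7, -1.3], [-0.3, 1.3], [0.9, -0.7], [-1.9, -3.1], [1.6, -0.0], [-0.9, -0.9], [-0.6, -1.8], [0.1, -0.7], [0.2, -0.4], [-0.9, -0.8], [-0.2, -1.8], [-0.2, 0.5], [-1.2, 4.4], [-2.0, -2.2], [0.9, 2.4], [-0.2, -1.8], [-0.2, 0.5], [-1.2, 4.4], [-2.0, -2.2], [0.9, 2.4]]
grip [ 0.55685365 -0.05599641  0.11285117] normal [-0.06857688 -0.56946215  0.81915204] press [0.5734391  0.08172916 0.27239563]
[-0.06 -0.02  2.54] [0.04 0.01 0.1 ]
[-0.06 -0.02  3.11] [0.04 0.01 0.1 ]
```

```bash
python3 -m handwheel '[[-0.01,-0.01,0.6,0.04,0.01,0.1,50],[-0.01,0,0.6,0,0,0,50],[-0.01,0,0.6,0,0,0,50],[0,0,0.6,0,0,0,50],[0,0,0.4,0,0,0,50],[0,0,0.28,0,0,0,50],[0,0,0,0,0,0,50]]'
python3 - <<'E'
from tool import *
print(*delta(*dialtool(p[3],.016)))
E
```

```text
time_s: 3.52
tool_pos: [0.5593, -0.0467, 0.0984]
eef_rot: [[0.738, -0.671, 0.066], [-0.58, -0.581, 0.571], [-0.344, -0.46, -0.818]]
wrist_force: [0.4, -0.2, -0.1]
grip_width: 0.582
gripper_force: 0.0
[-0.02  0.01  0.01] [ 0.    0.02 -0.01]
```

```bash
python3 -m handwheel '[[0,0,0,0,0,0,10],[0,0,0,0,0,0,10],[0,0,0,0,0,0,10],[0,0,0,0,0,0,10],[0,0,0,0,0,0,10]]' 60
python3 -m handwheel '[[0,0,0,0,0,-0.5,10],[0,0,0,0,0,-0.5,10],[0,0,0,0,0,-0.5,10],[0,0,0,0,0,-0.5,10]]'
python3 - <<'E'
from tool import *
print(*delta(*dialtool(p[3],.016)),manip.get_obs()['wrist_torque'],manip.get_obs()['joint_pos'])
E
```

```text
time_s: 4.15
tool_pos: [0.5597, -0.0494, 0.0994]
eef_rot: [[0.738, -0.672, 0.07], [-0.582, -0.581, 0.569], [-0.341, -0.46, -0.82]]
wrist_force: [-3.0, -5.5, 2.8]
grip_width: 0.197
gripper_force: 59.2
time_s: 4.65
tool_pos: [0.5598, -0.0492, 0.0995]
eef_rot: [[0.924, -0.377, 0.07], [-0.347, -0.745, 0.569], [-0.162, -0.55, -0.819]]
wrist_force: [-2.8, -4.6, 3.5]
grip_width: 0.204
gripper_force: 59.2
[-0.04 -0.02  0.05] [-0.   -0.01  2.  ] [-0.47272633  0.45461557  0.13328148] [-0.52504022  0.53975747  1.69665377  0.59277483  1.23537863  1.15990494]
```

```bash
python3 -m handwheel '[[0,0,0,0,0,-0.9,10],[0,0,0,0,0,-0.9,10],[0,0,0,0,0,-0.9,10],[0,0,0,0,0,-0.9,10],[0,0,0,0,0,-0.9,10],[0,0,0,0,0,-0.9,10],[0,0,0,0,0,0,10]]'
python3 -m handwheel '[[0,0,0,0,0,-0.9,10],[0,0,0,0,0,-0.9,10],[0,0,0,0,0,-0.9,10],[0,0,0,0,0,-0.9,10],[0,0,0,0,0,-0.9,10],[0,0,0,0,0,-0.9,10],[0,0,0,0,0,-0.9,10],[0,0,0,0,0,-0.9,10],[0,0,0,0,0,0,10]]'
python3 - <<'E'
from tool import *
print(*delta(*dialtool(p[4],.016)),manip.get_obs()['wrist_torque'],manip.get_obs()['joint_pos'])
E
```

```text
time_s: 5.52
tool_pos: [0.5597, -0.0487, 0.0998]
eef_rot: [[0.849, 0.523, 0.07], [0.397, -0.72, 0.57], [0.348, -0.457, -0.819]]
wrist_force: [-2.4, -4.6, 6.1]
grip_width: 0.196
gripper_force: 59.5
time_s: 6.65
tool_pos: [0.5589, -0.0485, 0.0999]
eef_rot: [[-0.235, 0.97, 0.068], [0.806, 0.156, 0.57], [0.543, 0.189, -0.819]]
wrist_force: [-4.3, -4.6, 6.8]
grip_width: 0.202
gripper_force: 59.8
[ 0.02 -0.01  0.05] [-0.   -0.01 -1.68] [-0.06217206  0.76915413  0.69691152] [-0.52477639  0.53930991  1.69709671  0.59247936  1.23773475 -1.0356565 ]
```

```bash
python3 -m handwheel '[[0,0,0,0,0,-0.8,10],[0,0,0,0,0,-0.8,10],[0,0,0,0,0,0,10],[0,0,0,0,0,0,10]]'
python3 - <<'E'
from tool import *
import cv2
print(*delta(*dialtool(p[4],.016)))
d=manip.get_image("wrist");cv2.imwrite("pics/w1.png",d["image"][:,:,::-1]);np.savez("w1.npz",K=d["camera_matrix"],R=d["R"],t=d["t"])
E
```

```text
time_s: 7.15
tool_pos: [0.5588, -0.0485, 0.0999]
eef_rot: [[-0.492, 0.868, 0.068], [0.733, 0.371, 0.57], [0.47, 0.33, -0.819]]
wrist_force: [-4.6, -4.5, 7.0]
grip_width: 0.199
gripper_force: 59.8
[ 0.03 -0.    0.05] [-0.   -0.01 -0.08]
```

View pics/w1.png

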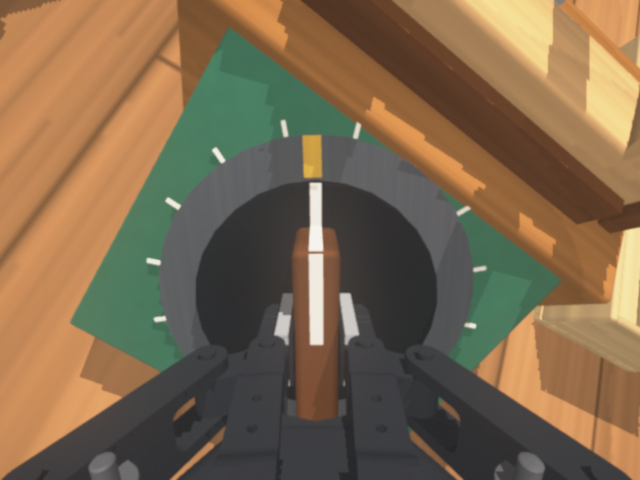

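The pointer tip is at (316,183) and the mark's inner end at (312.5,178), so a small CCW turn remains. I'll compute it by intersecting those pixel rays with the plane of the dial's top.

Run:
```python
from tool import *
w=np.load('w1.npz');R,t=jigT(p)
def ang(px,h=.01):
    d=w['R'].T@np.linalg.inv(w['K'])@[*px,1];c=-w['R'].T@w['t']
    c,d=[FR.T@v for v in (R.T@(c-t)-FC,R.T@d)]
    q=c+d*(h-c[2])/d[2];return q.round(4),np.degrees(np.arctan2(q[1],q[0]))
for px in [(316,183),(316.5,215),(312.5,178),(312,157),(312,135),(197,285),(437,285)]:print(px,*ang(px))
```

```text
(316, 183) [0.0476 0.0336 0.01  ] 35.22441028869951
(316.5, 215) [0.036  0.0251 0.01  ] 34.938421345104345
(312.5, 178) [0.0485 0.0362 0.01  ] 36.68018323504599
(312, 157) [0.0557 0.0415 0.01  ] 36.643213164960265
(312, 135) [0.0631 0.0466 0.01  ] 36.45258685069075
(197, 285) [-0.0258  0.0525  0.01  ] 116.18201449140395
(437, 285) [ 0.0414 -0.0427  0.01  ] -45.91167644582421
```

```bash
python3 -m handwheel '[[0,0,0,0,0,-0.15,10],[0,0,0,0,0,0,10],[0,0,0,0,0,0,45],[0,0,0,0,0,0,45],[0,0,0,0,0,0,45],[0,0,0,0,0,0,45],[0,0,-0.5,0,0,0,45],[0,0,-0.5,0,0,0,45],[0,0,0,0,0,0,45],[0,0,0,0,0,0,45]]'
python3 - <<'E'
from tool import *
import cv2
d=manip.get_image("wrist");cv2.imwrite("pics/w2.png",cv2.resize(d["image"][60:360,120:520,::-1],None,fx=2,fy=2,interpolation=2));np.savez("w2.npz",K=d["camera_matrix"],R=d["R"],t=d["t"])
E
```

```text
time_s: 8.45
tool_pos: [0.555, -0.0816, 0.1474]
eef_rot: [[-0.516, 0.854, 0.068], [0.722, 0.391, 0.571], [0.461, 0.343, -0.818]]
wrist_force: [0.2, 0.0, 0.1]
grip_width: 0.527
gripper_force: 0.0
```

View pics/w2.png

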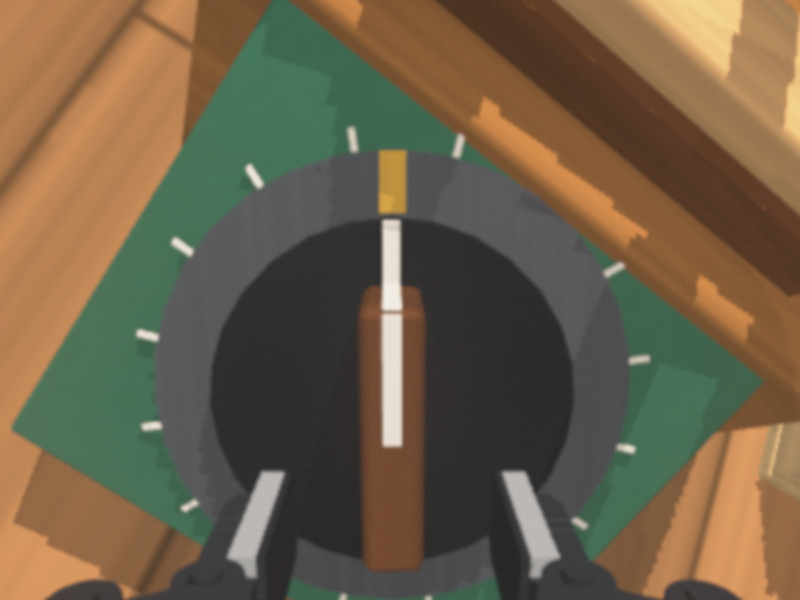

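The pointer tip (391,222) and mark (392,213) are in line, and the dial is released. Next is the clamp: I retreat with the gripper shut and go vertical above the handle.

```bash
python3 -m handwheel '[[0,0,-0.8,0,0,0,45],[0,0,-1,0,0,0,0],[0,0,-1,0,0,0,0],[0,0,-1,0,0,0,0],[0,0,0,0,0,0,0]]' 40
cat >> tool.py <<'E'
def clamptool(cl,up=0):
    R,t=jigT(p);X=R[:,0];Z=np.array([0,0,-1.]);return np.column_stack([X,np.cross(Z,X),Z]),R@press(cl)+t+np.array([0,0,up])
E
python3 - <<'E'
from tool import *
Rt,pt=clamptool(p[5],.06);o=manip.get_obs();print(pt,o['tool_pos'],o['joint_pos'],*delta(Rt,pt),delta(Rt,pt,R0=Rt)[0])
E
```

```text
time_s: 9.12
tool_pos: [0.5412, -0.2147, 0.3371]
eef_rot: [[-0.517, 0.853, 0.074], [0.725, 0.391, 0.567], [0.454, 0.347, -0.821]]
wrist_force: [1.0, -0.3, -0.2]
grip_width: -0.001
gripper_force: 0.0
[0.5734391  0.08172916 0.33239563] [ 0.54119775 -0.21473102  0.33709745] [-0.75449359  0.41239492  1.23990298  0.50153318  1.8403006  -1.22804702] [3.27 2.36 2.9 ] [ 1.15 -3.35  3.56] [ 4.97 -0.06  0.08]
```

```bash
python3 -m handwheel '[[0,0,0,0.19,-0.56,0.59,0],[0,0,0,0.19,-0.56,0.59,0],[0,0,0,0.19,-0.56,0.59,0],[0,0,0,0.19,-0.56,0.59,0],[0,0,0,0.19,-0.56,0.59,0],[0,0,0,0.2,-0.55,0.61,0],[0,0,0,0,0,0,0]]'
python3 -m handwheel '[[0.5,0,-0.1,0,0,0,0],[0.8,0,-0.1,0,0,0,0],[0.8,0,-0.1,0,0,0,0],[0.8,0,0,0,0,0,0],[0.8,0,0,0,0,0,0],[0.8,0,0,0,0,0,0],[0.47,0,0,0,0,0,0],[0,0,0,0,0,0,0]]'
python3 - <<'E'
from tool import *
import cv2
Rt,pt=clamptool(p[5]);o=manip.get_obs();print(*delta(Rt,pt))
for c in np.arange(.3,1.01,.1): print(c.round(1),clamptool(c)[1].round(4),delta(*clamptool(c))[0])
a=manip.get_image("scene")["image"][190:310,290:450,::-1]
cv2.imwrite("pics/s1.png",cv2.resize(a,None,fx=4.5,fy=4.5,interpolation=2))
E
```

```text
time_s: 10.0
tool_pos: [0.5397, -0.2089, 0.3325]
eef_rot: [[0.112, 0.994, -0.007], [0.994, -0.112, 0.008], [0.007, -0.008, -1.0]]
wrist_force: [0.7, -0.7, -0.6]
grip_width: -0.002
gripper_force: 0.0
time_s: 11.0
tool_pos: [0.5745, 0.0856, 0.3521]
eef_rot: [[0.113, 0.994, -0.007], [0.994, -0.113, 0.007], [0.006, -0.008, -1.0]]
wrist_force: [-0.7, -0.0, -0.2]
grip_width: -0.0
gripper_force: 0.0
[-0.07  0.    1.33] [-0.05 -0.03  0.04]
0.3 [0.5734 0.0812 0.2719] [-0.08  0.    1.34]
0.4 [0.5724 0.0734 0.2629] [-0.21  0.    1.49]
0.5 [0.5716 0.0665 0.2532] [-0.33  0.    1.65]
0.6 [0.5709 0.0605 0.2428] [-0.43  0.    1.82]
0.7 [0.5703 0.0556 0.2319] [-0.52  0.    2.  ]
0.8 [0.5698 0.0519 0.2205] [-0.58  0.    2.19]
0.9 [0.5695 0.0492 0.2089] [-0.63  0.01  2.38]
1.0 [0.5693 0.0478 0.197 ] [-0.65  0.01  2.58]
```

View pics/s1.png

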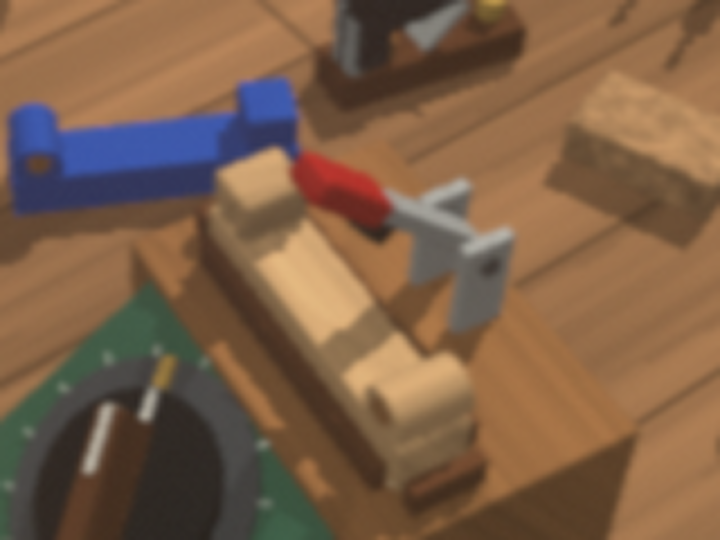

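```bash
python3 -m handwheel '[[0,0,0.5,0,0,0,0],[-0.02,0,0.4,0,0,0,0],[-0.03,0,0.2,0,0,0,0],[-0.03,0,0.12,0,0,0,0],[-0.03,0,0.12,0,0,0,0],[-0.04,0,0.08,0,0,0,0]]'
python3 -m handwheel '[[-0.06,0,0.08,0,0,0,0],[-0.06,0,0.08,0,0,0,0],[-0.06,0,0.08,0,0,0,0],[-0.05,0,0.09,0,0,0,0],[-0.05,0,0.09,0,0,0,0]]'
python3 - <<'E'
from tool import *
print(*delta(*clamptool(1.0)),manip.get_obs()['wrist_torque'])
E
```

```text
time_s: 11.8
tool_pos: [0.5743, 0.0751, 0.2692]
eef_rot: [[0.118, 0.993, -0.002], [0.993, -0.118, 0.005], [0.005, -0.003, -1.0]]
wrist_force: [-0.4, -0.4, 1.7]
grip_width: 0.001
gripper_force: 1.0
time_s: 12.42
tool_pos: [0.5717, 0.0588, 0.243]
eef_rot: [[0.118, 0.993, -0.004], [0.993, -0.118, 0.005], [0.005, -0.004, -1.0]]
wrist_force: [1.3, 0.8, 1.6]
grip_width: -0.001
gripper_force: 0.9
[-0.19 -0.01  0.77] [-0.02 -0.03  0.01] [ 0.16376193 -0.23699756  0.01841626]
```

```bash
python3 -m handwheel '[[-0.04,0,0.09,0,0,0,0],[-0.04,0,0.1,0,0,0,0],[-0.04,0,0.1,0,0,0,0],[-0.03,0,0.1,0,0,0,0],[-0.02,0,0.1,0,0,0,0],[-0.01,0,0.1,0,0,0,0],[0,0,0,0,0,0,0]]'
python3 - <<'E'
from tool import *
print(*delta(*clamptool(1.0)),manip.get_obs()['wrist_torque'])
E
```

```text
time_s: 13.3
tool_pos: [0.5692, 0.0481, 0.2071]
eef_rot: [[0.118, 0.993, -0.006], [0.993, -0.118, 0.005], [0.004, -0.007, -1.0]]
wrist_force: [0.2, -0.5, -0.3]
grip_width: -0.002
gripper_force: 0.0
[-0.01  0.    0.17] [-0.04 -0.02  0.01] [ 0.00603242 -0.09237637  0.04822528]
```

```bash
python3 -m handwheel '[[0,0,0.05,0,0,0,0],[0,0,0.05,0,0,0,0]]'; python3 -m handwheel '[[0,0,0.05,0,0,0,0],[0,0,0.03,0,0,0,0]]';python3 -m handwheel '[[0,0,0.03,0,0,0,0],[0,0,0,0,0,0,0]]'
python3 - <<'E'
from tool import *
import cv2
a=manip.get_image("scene")["image"][170:330,280:450,::-1]
cv2.imwrite("pics/s2.png",cv2.resize(a,None,fx=3.7,fy=3.7,interpolation=2))
E
```

```text
time_s: 13.55
tool_pos: [0.5698, 0.0481, 0.2019]
eef_rot: [[0.118, 0.993, -0.004], [0.993, -0.118, 0.005], [0.004, -0.005, -1.0]]
wrist_force: [-0.9, -1.7, 2.4]
grip_width: 0.001
gripper_force: 0.9
time_s: 13.8
tool_pos: [0.5701, 0.0483, 0.197]
eef_rot: [[0.118, 0.993, -0.004], [0.993, -0.118, 0.005], [0.004, -0.005, -1.0]]
wrist_force: [-1.8, -3.1, 8.9]
grip_width: -0.0
gripper_force: 5.3
time_s: 14.05
tool_pos: [0.5701, 0.0483, 0.197]
eef_rot: [[0.118, 0.993, -0.003], [0.993, -0.118, 0.005], [0.004, -0.003, -1.0]]
wrist_force: [-4.4, -2.1, 11.3]
grip_width: 0.002
gripper_force: 5.2
```

View pics/s2.png

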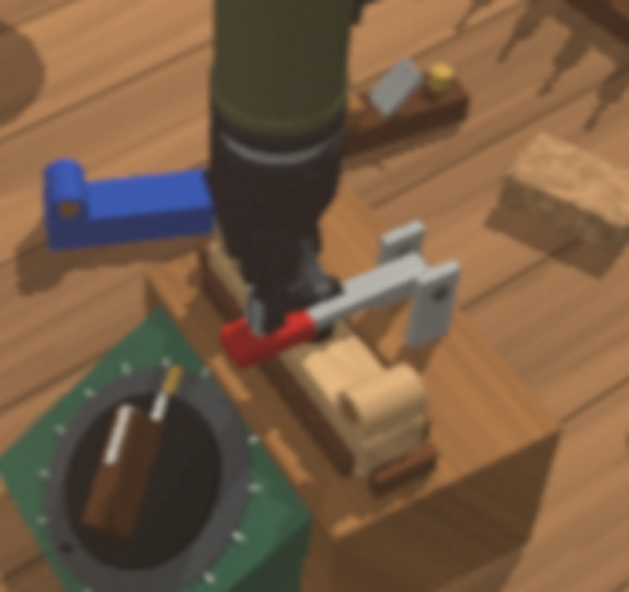

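The handle lies level (around (265,335)) on the neck, and motion stopped at z = 0.197 with the force rising. I give it one slightly firmer press, then lift clear.

```bash
python3 -m handwheel '[[0,0,0.04,0,0,0,0],[0,0,0,0,0,0,0]]'; python3 -m handwheel '[[0,0,-0.3,0,0,0,0],[0,0,-0.6,0,0,0,0],[0,0,-0.8,0,0,0,0],[0,0,-0.8,0,0,0,0],[-0.8,0,0,0,0,0,0],[-0.9,0,0,0,0,0,0],[-0.9,0,0,0,0,0,0],[-0.9,0,0,0,0,0,0],[-0.9,0,0,0,0,0,0],[0,0,0,0,0,0,0]]'
python3 - <<'E'
from station import manip
import cv2
a=manip.get_image("scene")["image"][190:350,260:450,::-1]
cv2.imwrite("pics/s3.png",cv2.resize(a,None,fx=3.7,fy=3.7,interpolation=2))
E
```

```text
time_s: 14.35
tool_pos: [0.5702, 0.0482, 0.1969]
eef_rot: [[0.118, 0.993, -0.001], [0.993, -0.118, 0.005], [0.004, -0.002, -1.0]]
wrist_force: [-8.8, -1.9, 22.3]
grip_width: -0.004
gripper_force: 11.2
time_s: 15.6
tool_pos: [0.5392, -0.218, 0.341]
eef_rot: [[0.123, 0.992, -0.004], [0.992, -0.123, 0.005], [0.004, -0.005, -1.0]]
wrist_force: [0.3, 0.3, -0.1]
grip_width: -0.002
gripper_force: 0.0
```

View pics/s3.png

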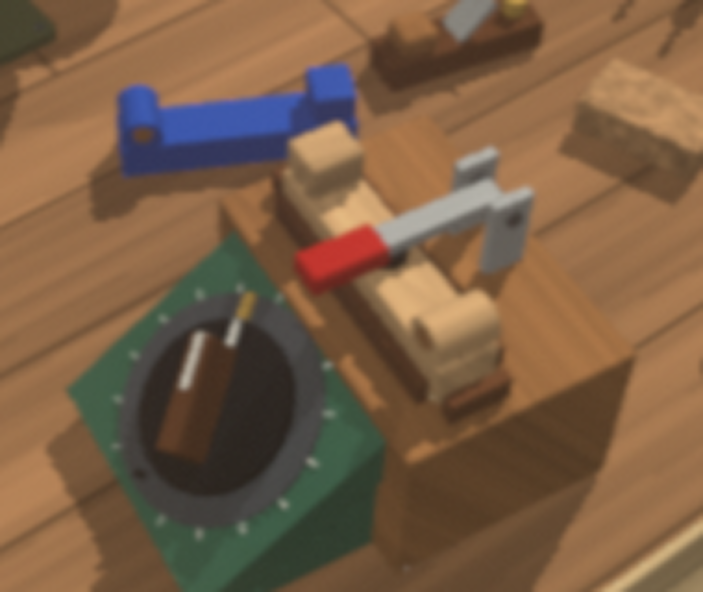

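The clamp is level on the blank, the blank is in its cradle, the pointer (233,340) lines up with the brass mark (246,305), and the robot is clear of everything.

```bash
python3 -c "
from station import manip
print(manip.sign_off())"
```

```text
the job is handed in; nothing more can be done
None
```

The job is handed in: the dial was turned counterclockwise until its pointer lined up with the brass mark (by eye, within about half a degree), the clamp was then folded down until it went solid on the maple blank, and the robot was clear of everything at about 16 s.

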